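# Find the padlock tin by its weight

## Robot

A 7-joint arm with a two-finger parallel gripper is mounted at the origin on the work surface. World frame = base frame: x ahead of the robot, y to its left, z up, the work surface at z = 0. Lengths are in m, angles in rad, forces in N, time in s.
With the tool pointing down it reaches from about 0.4 to 0.9 m from the base axis. Payload 5.5 kg.
Tool frame: the origin (TCP) lies at the very end of the fingers, on their centre line; the grasp point (between the pads) lies r.tcp_to_grasp behind it (r.tcp_to_grasp is the distance from the TCP to the grasp point, in m); z points along the fingers, y is the line along which they close (so a half turn about z gives the same grasp; the last joint's range is limited). The gripper opens to 85 mm and grips with 20 to 120 N. Pads are 22 mm wide; open, the fingers measure 114 mm over their backs; the gripper's body (76 mm by 85 mm) begins 54 mm behind the grasp point. The pads swing forward as they close: fully open they stand 13 mm farther back than shut.
Start: joints at [1.475, 0.501, -0.427, 1.55, 0.221, 1.138, -0.21], TCP at [0.228, -0.609, 0.231] pointing down, gripper open.
Joint ranges: [-2.88, 2.88], [-0.31, 2.03], [-1.54, 1.56], [0.2, 2.42], [-1.41, 4.55], [0.19, 2.02], [-2.57, 2.57]. Speed limits (rad/s): [2.57, 2.57, 3.14, 3.14, 3.14, 3.14, 3.14].

## Interface

Orientations are given as a rotation vector (axis times angle).
In Python, from workcell import r gives the robot as it stands.
- The arm moves only by the tool drive_tool, never from a script. Its argument "series" is a list of rows, each an object of numbers: "gripper": the closure in counts, from 0 (fully open) to 255 (shut); "x", "y", "z": the shift along the tool's x, y, z scaled (see below); "wx", "wy", "wz": the turn, a rotation vector about the tool's x, y, z scaled (see below). A call has exactly 10 rows; each row shifts and turns the commanded pose from where the row before left it, along the tool's axes as they then stand; what a row does not reach is not made up. The controller multiplies each number of a shift by 2 cm and each number of a turn by pi rad. A row lasts 1/12 s, in which the tool goes at most 41.7 mm and 7.16 degrees, less where a joint would pass 70% of its speed; a pose out of reach is approached as far as the arm can. A call with a number of a shift or a turn outside -1 to 1 is refused whole. A call with a gripper value outside its range is refused whole. The fingers move at their own pace and stop on an object; the grip force is fixed at half the most. Time passes only in rows, so rows that do not move let the fingers close, or fill a call up. It gives the time, the measured TCP pose, the force, the opening and the grip force at its end, in the units of the state.
- r.get_obs(): the state, without advancing time (a new reading comes with each control period).
- r.read_camera(name): name is "side" or "top"; returns the picture (420x560x3 uint8, red, green, blue); there is no depth.
- r.camera_model(name): a dict with "fx", "fy", "cx", "cy" (pixels), "k1" (the pictures are not rectified: a ray, as slopes to the right and down, at radius r is drawn at 1 + k1 r^2 times it, then the intrinsics apply), "position" and "orientation" of the camera in the world. Camera axes: x right, y down, z forward; pixel columns grow to the right and rows downward; lengths in m; the calibration is good to about 2 mm. A picture is of the moment at which its call begins. camera_model takes no time and is no camera call.
- r.close_job(): hands the job in; it is judged then, once.
Trained networks look in the newest picture that a camera, given by its name, has taken for a name from the list of things; names that differ only in an ending like _2 or _b are one class to them, and where a whole thing is asked for, a point or a joint stands for the part that bears it (a point fixed in the world has none). Each returns a list of dicts, best first, with "score" (0 to 1); they miss things now and then, are a little off and sometimes report something else, mostly with a low value. They report only what shows in the picture. A call takes as long as a camera call. They do not tell look-alikes from the thing itself.
- r.recognise(name, camera): "box" ([left, top, width, height] in pixels, round what is visible of it).
The state is a dict: "time_s": time; "joint_pos": joint angles; "qd": joint speeds; "tau": joint torques, N m; "position": TCP position; "tool_rot": TCP orientation; "contact_force": force on the tool from outside, world axes, zero at the start; "ft_torque": the same for the moment, N m; "finger_gap": opening from 0.0 (shut) to 1.0 (fully open); "grip_force": force on a finger pad.
Only numpy, scipy, OpenCV 4.12 (cv2) and the standard library are available. Lean on these libraries where they do the work, as an engineer would, in place of code of your own. Each camera call takes 0.05 s, during which the arm holds its last target. There are 200 camera calls.

## Task

The spare brass padlock is shut inside one of the three identical tins on the black glass ledge, which makes that tin clearly the heaviest. Heft the tins one at a time from the robot's left to its right, each lifted a few centimetres clear of the ledge only after its lid has been pressed fully home, and set each back down upright on the ledge before the next, without tipping or dropping any or disturbing the other things there. Finish while holding the heaviest tin up in the gripper, upright and still, at least 10 cm above the ledge, the other two left standing on the ledge with their lids home.

Things in the scene. Friction and masses are not known exactly. Their poses are not given: they have to be found in the camera images.
- ledge: fixed slab of black glass on top of the shoe rack, 380 (x) x 1040 (y) x 16 mm thick; origin at the centre of its underside, z up, so its top is 16 mm above the origin; slightly turned about z from run to run
- tin_left: the left one (+y is the robot's left) of three identical round plain metal tins that stand upright in a row along y on the ledge, centres at least 110 mm apart: outer diameter 58 mm, body height 50 mm, lid not counted; origin at the centre of the underside, z up. Hard sides, gripped across the diameter below the rim. Weighs 0.12 to 0.16 kg with its contents, or 0.36 to 0.44 kg if it is the one with the padlock (exactly one, any of the three)
- tin_middle: the middle one (+y is the robot's left) of three identical round plain metal tins that stand upright in a row along y on the ledge, centres at least 110 mm apart: outer diameter 58 mm, body height 50 mm, lid not counted; origin at the centre of the underside, z up. Hard sides, gripped across the diameter below the rim. Weighs 0.12 to 0.16 kg with its contents, or 0.36 to 0.44 kg if it is the one with the padlock (exactly one, any of the three)
- tin_right: the right one (+y is the robot's left) of three identical round plain metal tins that stand upright in a row along y on the ledge, centres at least 110 mm apart: outer diameter 58 mm, body height 50 mm, lid not counted; origin at the centre of the underside, z up. Hard sides, gripped across the diameter below the rim. Weighs 0.12 to 0.16 kg with its contents, or 0.36 to 0.44 kg if it is the one with the padlock (exactly one, any of the three)
- lid_left (a joint): push-in lid of the left tin, on the tin's axis: a flat disc 51 mm across and 5 mm thick (a raised centre panel adds 0.6 mm, look only) on a narrower plug. Value in m: how far it stands proud of its seat, 0 = fully home (lid top then 55 mm above the tin's underside), at the start 0.003 to 0.005. Slides straight down under about 4 N (friction, no spring), stops hard at 0 and stays there
- lid_middle (a joint): push-in lid of the middle tin, on the tin's axis: a flat disc 51 mm across and 5 mm thick (a raised centre panel adds 0.6 mm, look only) on a narrower plug. Value in m: how far it stands proud of its seat, 0 = fully home (lid top then 55 mm above the tin's underside), at the start 0.003 to 0.005. Slides straight down under about 4 N (friction, no spring), stops hard at 0 and stays there
- lid_right (a joint): push-in lid of the right tin, on the tin's axis: a flat disc 51 mm across and 5 mm thick (a raised centre panel adds 0.6 mm, look only) on a narrower plug. Value in m: how far it stands proud of its seat, 0 = fully home (lid top then 55 mm above the tin's underside), at the start 0.003 to 0.005. Slides straight down under about 4 N (friction, no spring), stops hard at 0 and stays there
- sunglasses_case: bystander: closed black plastic sunglasses case 62 x 155 x 52 mm (own x, y, z; its own y, the length, points along the robot's x axis within 15 degrees), loose, left of the tins; origin under its centre
- key_dish: bystander: round stainless steel bowl 90 mm across, 30 mm high, loose, right of and behind the tins; origin under its centre
- door_stop: bystander: white plastic wedge door stop 36 x 80 x 30 mm, loose, behind the tins (far side), left of the middle; origin near the centre of its underside
- clamped_shoehorn: bystander: wooden shoehorn about 225 mm long lying along y, gripped in a black spring clamp whose two levers point away from the robot, up to 50 mm high, loose, behind the tins, right of the middle; origin under its centre
There are look-alikes about, which are no part of the job. Leave any brown or orange look-alike of the tin_right alone.

How it is judged:
On the way, in this order (a step that is already met when the one before it is completed fails the run):
1. the left tin, its lid home, is lifted clear of the ledge in the fingers (over 20 mm for 0.3 s) while the other two stand on the ledge (z of tin_left in the frame of ledge above 0.036 m and value of joint lid_left below 0.0012 m and contact force between tin_left and the fingers above 0.5 N and contact force between each of tin_middle, tin_right and ledge above 0.3 N and angle between each of tin_middle, tin_right's own z axis and vertical below 0.1 rad and z of each of tin_middle, tin_right in the frame of ledge below 0.02 m), for 0.3 s.
2. the middle tin, its lid home, is lifted clear of the ledge in the fingers (over 20 mm for 0.3 s) while the other two stand on the ledge (z of tin_middle in the frame of ledge above 0.036 m and value of joint lid_middle below 0.0012 m and contact force between tin_middle and the fingers above 0.5 N and contact force between each of tin_left, tin_right and ledge above 0.3 N and angle between each of tin_left, tin_right's own z axis and vertical below 0.1 rad and z of each of tin_left, tin_right in the frame of ledge below 0.02 m), for 0.3 s.
3. the right tin, its lid home, is lifted clear of the ledge in the fingers (over 20 mm for 0.3 s) while the other two stand on the ledge (z of tin_right in the frame of ledge above 0.036 m and value of joint lid_right below 0.0012 m and contact force between tin_right and the fingers above 0.5 N and contact force between each of tin_left, tin_middle and ledge above 0.3 N and angle between each of tin_left, tin_middle's own z axis and vertical below 0.1 rad and z of each of tin_left, tin_middle in the frame of ledge below 0.02 m), for 0.3 s.
At the end, for the whole second after the job is handed in: All three lids home (within 1.2 mm). The heaviest tin is held still by the fingers, its underside over 80 mm above the ledge top, within 0.35 rad of upright; the other two, each weighing under 2.6 N, stand upright (0.1 rad) on the ledge, untouched by the fingers and not touching the held tin (value of joint each of lid_left, lid_middle, lid_right below 0.0012 m and ((z of tin_left in the frame of ledge above 0.096 m and contact force between tin_left and the fingers above 0.5 N and angle between tin_left's own z axis and vertical below 0.35 rad and linear speed of tin_left below 0.05 m/s and contact force between tin_middle and ledge between 0.3 and 2.6 N and angle between each of tin_middle, tin_right's own z axis and vertical below 0.1 rad and z of each of tin_middle, tin_right in the frame of ledge below 0.02 m and contact force between each of tin_middle, tin_right and the fingers below 0.05 N and contact force between tin_left and tin_middle below 0.05 N and contact force between tin_right and ledge between 0.3 and 2.6 N and contact force between tin_left and tin_right below 0.05 N) or (z of tin_middle in the frame of ledge above 0.096 m and contact force between tin_middle and the fingers above 0.5 N and angle between tin_middle's own z axis and vertical below 0.35 rad and linear speed of tin_middle below 0.05 m/s and contact force between tin_left and ledge between 0.3 and 2.6 N and angle between each of tin_left, tin_right's own z axis and vertical below 0.1 rad and z of each of tin_left, tin_right in the frame of ledge below 0.02 m and contact force between each of tin_left, tin_right and the fingers below 0.05 N and contact force between tin_middle and tin_left below 0.05 N and contact force between tin_right and ledge between 0.3 and 2.6 N and contact force between tin_middle and tin_right below 0.05 N) or (z of tin_right in the frame of ledge above 0.096 m and contact force between tin_right and the fingers above 0.5 N and angle between tin_right's own z axis and vertical below 0.35 rad and linear speed of tin_right below 0.05 m/s and contact force between tin_left and ledge between 0.3 and 2.6 N and angle between each of tin_left, tin_middle's own z axis and vertical below 0.1 rad and z of each of tin_left, tin_middle in the frame of ledge below 0.02 m and contact force between each of tin_left, tin_middle and the fingers below 0.05 N and contact force between tin_right and tin_left below 0.05 N and contact force between tin_middle and ledge between 0.3 and 2.6 N and contact force between tin_right and tin_middle below 0.05 N))); the arm keeps its last pose, push and grip.
It fails at once if a tin lifted more than 10 mm with its lid not home (over 1.5 mm proud) ((z of tin_left in the frame of ledge above 0.026 m and value of joint lid_left above 0.0015 m) or (z of tin_middle in the frame of ledge above 0.026 m and value of joint lid_middle above 0.0015 m) or (z of tin_right in the frame of ledge above 0.026 m and value of joint lid_right above 0.0015 m)).
It fails at once if a tin let go more than 20 mm above the ledge ((z of tin_left in the frame of ledge above 0.036 m and contact force between tin_left and the fingers below 0.02 N) or (z of tin_middle in the frame of ledge above 0.036 m and contact force between tin_middle and the fingers below 0.02 N) or (z of tin_right in the frame of ledge above 0.036 m and contact force between tin_right and the fingers below 0.02 N)).
It fails at once if a tin tipped by more than 0.6 rad (angle between any of tin_left, tin_middle, tin_right's own z axis and vertical above 0.6 rad).
It fails at once if a bystander moved by more than 30 mm (distance of any of sunglasses_case, key_dish, door_stop, clamped_shoehorn from where it was at the start of the episode above 0.03 m).
It also fails if it takes over 72 s, if anything falls off the work surface, if the arm or the gripper's body presses on something with over 40 N, if the wrist force passes 120 N, or if a joint passes its speed limit or range.

## Working session

There is one attempt and no reset: what is moved stays moved. The work goes in short steps, Python scripts to look and compute and a tool call to move; the robot and the scene stay as the last step left them, time stands still between calls to the robot, and variables do not carry over. Pictures are saved under pics/ and viewed, at most 10 in all, crops included, and the job is handed in when it is done.

Besides the shell and the picture viewer there is one more tool, called as name(argument=value, ...), one argument or row to a line, values as JSON. drive_tool: Moves the arm, as the interface text tells. Its arguments: {"type":"object","properties":{"series":{"type":"array"}},"required":["series"]}

```bash
mkdir -p pics; cat > h.py <<'E'
import numpy as np, cv2
from workcell import r
from scipy.spatial.transform import Rotation as R
def cam(n):
    m=r.camera_model(n); o=np.array(m["orientation"],float)
    Rm=o if o.shape==(3,3) else (R.from_rotvec(o).as_matrix() if o.size==3 else R.from_quat(o).as_matrix())
    return m,Rm,np.array(m["position"])
def ray(n,u,v):
    m,Rm,p=cam(n); d=np.array([(u-m["cx"])/m["fx"],(v-m["cy"])/m["fy"]]); s=d.copy()
    for _ in range(20): s=d/(1+m["k1"]*(s@s))
    return p,Rm@np.array([s[0],s[1],1.])
def atz(n,u,v,z):
    p,d=ray(n,u,v); return p+d*(z-p[2])/d[2]
def proj(n,X):
    m,Rm,p=cam(n); c=Rm.T@(np.array(X)-p); s=c[:2]/c[2]; s=s*(1+m["k1"]*(s@s))
    return np.array([m["fx"]*s[0]+m["cx"],m["fy"]*s[1]+m["cy"]])
def shot(n,f):
    im=r.read_camera(n); cv2.imwrite("pics/"+f,cv2.cvtColor(im,cv2.COLOR_RGB2BGR)); return im
E
python3 - <<'E'
from h import *
print(r.get_obs(), r.tcp_to_grasp)
for n in("top","side"):
    print(r.camera_model(n)); shot(n,n+"0.png")
    for k in ["tin_left","tin_middle","lid_left","key_dish","door_stop","clamped_shoehorn","sunglasses_case","ledge"]:
        print(n,k,[([round(float(a)) for a in d["box"]],round(d["score"],2)) for d in r.recognise(k,n)])
E
```

```text
{'time_s': 0.0, 'joint_pos': array([ 1.47519707,  0.50184747, -0.4267832 ,  1.55144581,  0.22079281,
        1.13829323, -0.21031143]), 'qd': array([-1.85254366e-03, -1.07672952e-03,  6.36707914e-05, -8.00606057e-04,
        1.05907734e-03,  6.43607905e-04,  8.24555187e-04]), 'tau': array([ 8.76546528e-04, -5.69513690e+01, -5.81615567e+00, -2.80939382e+01,
        1.06391960e-02,  1.18792680e-02, -1.76877990e-05]), 'position': array([ 0.22796176, -0.60797794,  0.23026062]), 'tool_rot': array([-3.08927497e+00, -5.60289921e-01,  4.34076597e-04]), 'contact_force': array([0.43942705, 0.3687875 , 0.28277151]), 'ft_torque': array([-0.01935093,  0.00467351,  0.00867482]), 'grip_force': 0.0, 'finger_gap': 1.0004331201926149} 0.0187
{'fx': 488.5288642126745, 'fy': 488.5288642126745, 'cx': 284.18049657726107, 'cy': 202.02732718364047, 'k1': -0.16548363294788493, 'position': array([0.43791332, 0.03121651, 1.14911884]), 'orientation': array([-2.18849581,  2.1547203 , -0.13342155])}
top tin_left [([200, 227, 26, 23], 0.63)]
top tin_middle [([274, 200, 28, 27], 0.87), ([275, 203, 26, 23], 0.55)]
t
[... 288 characters left out ...]
85)]
{'fx': 465.7688789688464, 'fy': 465.7688789688464, 'cx': 285.14142433119594, 'cy': 207.15691929799195, 'k1': 0.019766121998004177, 'position': array([ 0.34920512, -0.60765441,  0.73036768]), 'orientation': array([-2.31716106,  0.42686303, -0.17879669])}
side tin_left [([196, 165, 29, 38], 0.8), ([307, 268, 27, 28], 0.18)]
side tin_middle [([246, 204, 31, 40], 0.97), ([197, 166, 26, 17], 0.5)]
side lid_left [([196, 163, 27, 21], 0.58)]
side key_dish [([393, 323, 55, 46], 0.68), ([215, 120, 67, 37], 0.17)]
side door_stop [([304, 173, 30, 28], 0.55)]
side clamped_shoehorn [([343, 221, 90, 83], 0.68)]
side sunglasses_case [([218, 118, 63, 40], 0.97)]
side ledge [([133, 96, 395, 322], 0.72)]
```

View pics/top0.png

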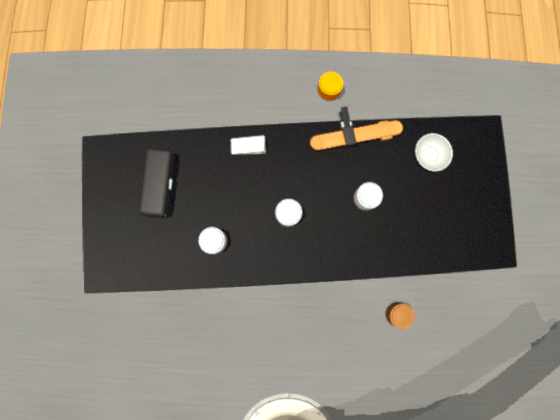

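View pics/side0.png

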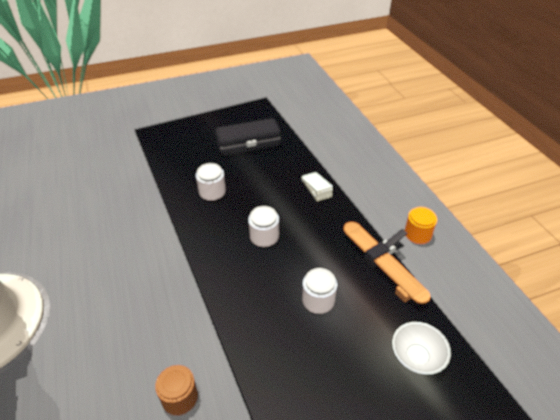

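Top view: the three plain tins are at about (212,241), (289,212) and (370,196). Look-alikes are orange at (331,84) and brown at (401,316), both off the ledge. In the side view the tins are at (210,181), (264,226) and (319,290). I choose the three plain metal ones on the ledge. Next I fit a cylinder to their outlines in both views, and check with a close crop.

```bash
cat > fit.py <<'E'
from h import *
from scipy.optimize import least_squares
def blobs(n,im,seeds):
    g=im.min(axis=2); out=[]
    _,lab,st,_=cv2.connectedComponentsWithStats((g>70).astype(np.uint8))
    for u,v in seeds:
        l=lab[v,u]; x,y,w,h,a=st[l]; out.append([x-.5,y-.5,x+w-.5,y+h-.5])
    return np.array(out,float)
t=np.linspace(0,2*np.pi,72)
def pbox(n,x,y,zb,proud):
    P=[]
    for rad,h in((.029,0),(.029,.05),(.0255,.055+proud)):
        P+=[proj(n,[x+rad*np.cos(a),y+rad*np.sin(a),zb+h]) for a in t]
    P=np.array(P); return np.r_[P.min(0),P.max(0)]
if __name__=="__main__":
    B={}
    for n,s in(("top",[(212,241),(289,212),(370,196)]),("side",[(210,181),(264,226),(319,290)])):
        im=cv2.cvtColor(cv2.imread(f"pics/{n}0.png"),cv2.COLOR_BGR2RGB); B[n]=blobs(n,im,s); print(n,B[n].tolist())
    x0=[np.r_[atz("top",*( (b[:2]+b[2:])/2),.1)[:2]] for b in B["top"]]
    f=lambda p:np.concatenate([pbox(n,p[2*i],p[2*i+1],p[6],.004)-B[n][i] for n in B for i in range(3)])
    s=least_squares(f,np.r_[np.ravel(x0),.05])
    print(s.x.round(4)); print(s.fun.reshape(6,4).round(1))
    z=s.x[6]
    for c in[(82,136),(501,116),(516,267),(85,292)]: print(c,atz("top",*c,z).round(3))
    for c in[(248,145),(346,112),(434,152),(157,183),(331,84),(401,316)]: print(c,atz("top",*c,z+.03).round(3))
    a=cv2.imread("pics/top0.png")[170:270,170:410]; b=cv2.imread("pics/side0.png")[150:320,180:350]
    a=cv2.resize(a,None,fx=3,fy=3); cv2.imwrite("pics/crop0.png",cv2.copyMakeBorder(a,0,0,0,0,0))
    cv2.imwrite("pics/crop1.png",cv2.resize(b,None,fx=3,fy=3))
E
python3 fit.py
```

```text
top [[196.5, 225.5, 226.5, 254.5], [273.5, 197.5, 302.5, 226.5], [352.5, 180.5, 383.5, 210.5]]
side [[194.5, 161.5, 225.5, 200.5], [246.5, 204.5, 279.5, 246.5], [300.5, 252.5, 372.5, 325.5]]Traceback (most recent call last):
  File "fit.py", line 21, in <module>
    s=least_squares(f,np.r_[np.ravel(x0),.05])
    return func(*args, **kwargs)
    vector_fun = VectorFunction(
        fun_wrapped,
    ...<6 lines>...
        workers=workers
    )
    self.J, dct = approx_derivative(
                  ~~~~~~~~~~~~~~~~~^
        self.fun_wrapped, self.x, f0=self.f, **finite_diff_options
        ^^^^^^^^^^^^^^^^^^^^^^^^^^^^^^^^^^^^^^^^^^^^^^^^^^^^^^^^^^
    )
    ^
    J, _nfev = _dense_difference(fun_wrapped, x0, f0, h,
               ~~~~~~~~~~~~~~~~~^^^^^^^^^^^^^^^^^^^^^^^^
                             use_one_sided, method,
                             ^^^^^^^^^^^^^^^^^^^^^^
                             mf)
                             ^^^
    df = [f_eval - f0 for f_eval in f_evals]
                                    ^^^^^^^
    f = np.atleast_1d(self.fun(x, *self.args, **self.kwargs)
[... 170 characters left out ...]
 **self.kwargs)
           ~~~~~~^^^^^^^^^^^^^^^^^^^^^^^^^^^^^^
  File "fit.py", line 20, in <lambda>
    f=lambda p:np.concatenate([pbox(n,p[2*i],p[2*i+1],p[6],.004)-B[n][i] for n in B for i in range(3)])
                               ~~~~^^^^^^^^^^^^^^^^^^^^^^^^^^^^^
  File "fit.py", line 13, in pbox
    P+=[proj(n,[x+rad*np.cos(a),y+rad*np.sin(a),zb+h]) for a in t]
        ~~~~^^^^^^^^^^^^^^^^^^^^^^^^^^^^^^^^^^^^^^^^^^
  File "h.py", line 15, in proj
    m,Rm,p=cam(n); c=Rm.T@(np.array(X)-p); s=c[:2]/c[2]; s=s*(1+m["k1"]*(s@s))
           ~~~^^^
  File "h.py", line 5, in cam
    m=r.camera_model(n); o=np.array(m["orientation"],float)
ValueError: time passes only in moves, steps and waits
```

```bash
sed -i 's/^def cam(n):/import functools\n@functools.lru_cache(None)\ndef cam(n):/' h.py; sed -i 's/g>70/g>110/' fit.py; python3 fit.py
```

```text
top [[197.5, 225.5, 225.5, 253.5], [274.5, 197.5, 302.5, 225.5], [353.5, 181.5, 382.5, 209.5]]
side [[194.5, 162.5, 224.5, 199.5], [247.5, 205.5, 279.5, 246.5], [301.5, 266.5, 337.5, 313.5]]
[ 0.4702  0.1793  0.5373  0.007   0.5782 -0.1751  0.0174]
[[-0.   1.   0.4 -0.7]
 [ 1.1  0.2 -0.8 -0.4]
 [ 0.2 -0.4  0.1 -0.7]
 [ 0.7  0.1 -0.5 -0.6]
 [ 1.1  0.4 -1.4 -0.6]
 [ 0.5  1.1 -1.3 -0.7]]
(82, 136) [0.716 0.511 0.017]
(501, 116) [ 0.787 -0.522  0.017]
(516, 267) [ 0.413 -0.546  0.017]
(85, 292) [0.341 0.482 0.017]
(248, 145) [0.689 0.102 0.047]
(346, 112) [ 0.773 -0.124  0.047]
(434, 152) [ 0.683 -0.333  0.047]
(157, 183) [0.598 0.31  0.047]
(331, 84) [ 0.841 -0.089  0.047]
(401, 316) [ 0.304 -0.251  0.047]
```

View pics/crop1.png

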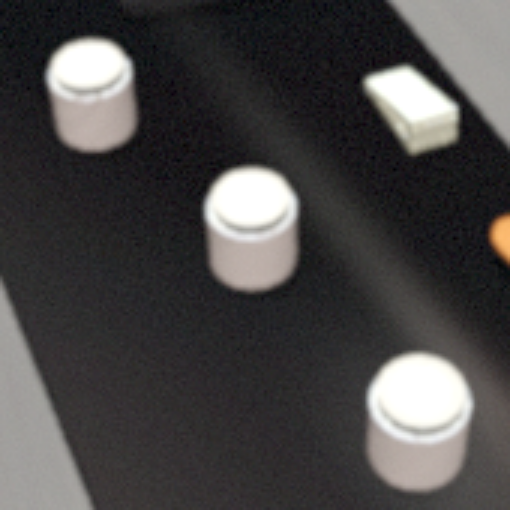

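The crop shows three plain metal tins with lids standing proud. The fit puts the ledge top at about 0.017 m, with tins at L (0.470, 0.179), M (0.537, 0.007) and R (0.578, -0.175). The ledge comes out at 0.38 x 1.04 m, which matches the description. Moving now: square the yaw, shut the gripper and head for the left tin.

drive_tool(
  series=[
    {"gripper":255,"wz":0.038},
    {"gripper":255,"wz":0.038},
    {"gripper":255,"wz":0.038},
    {"gripper":255,"x":0.8,"y":-1},
    {"gripper":255,"x":0.8,"y":-1},
    {"gripper":255,"x":0.8,"y":-1},
    {"gripper":255,"x":0.8,"y":-1},
    {"gripper":255,"x":0.8,"y":-1},
    {"gripper":255,"x":0.8,"y":-1},
    {"gripper":255,"x":0.8,"y":-1},
  ],
)

```text
invalid input at $.series[0]: expected keys gripper, x, y, z, wx, wy, wz
```

drive_tool(
  series=[
    {"gripper":255,"x":0.6,"y":-1},
    {"gripper":255,"x":0.6,"y":-1},
    {"gripper":255,"x":0.6,"y":-1},
    {"gripper":255,"x":0.6,"y":-1},
    {"gripper":255,"x":0.6,"y":-1},
    {"gripper":255,"x":0.6,"y":-1},
    {"gripper":255,"x":0.6,"y":-1},
    {"gripper":255,"x":0.6,"y":-1},
    {"gripper":255,"x":0.6,"y":-1},
    {"gripper":255,"x":0.6,"y":-1},
  ],
)

```text
invalid input at $.series[0]: expected keys gripper, x, y, z, wx, wy, wz
```

drive_tool(
  series=[
    {"gripper":255,"x":0,"y":0,"z":0,"wx":0,"wy":0,"wz":0.038},
    {"gripper":255,"x":0,"y":0,"z":0,"wx":0,"wy":0,"wz":0.038},
    {"gripper":255,"x":0,"y":0,"z":0,"wx":0,"wy":0,"wz":0.038},
    {"gripper":255,"x":0.8,"y":-1,"z":0,"wx":0,"wy":0,"wz":0},
    {"gripper":255,"x":0.8,"y":-1,"z":0,"wx":0,"wy":0,"wz":0},
    {"gripper":255,"x":0.8,"y":-1,"z":0,"wx":0,"wy":0,"wz":0},
    {"gripper":255,"x":0.8,"y":-1,"z":0,"wx":0,"wy":0,"wz":0},
    {"gripper":255,"x":0.8,"y":-1,"z":0,"wx":0,"wy":0,"wz":0},
    {"gripper":255,"x":0.8,"y":-1,"z":0,"wx":0,"wy":0,"wz":0},
    {"gripper":255,"x":0.8,"y":-1,"z":0,"wx":0,"wy":0,"wz":0},
  ],
)

```text
time_s: 1.73
position: [0.3409, -0.4675, 0.2315]
tool_rot: [3.141, 0.001, 0.0]
contact_force: [-0.6, 0.1, -0.7]
finger_gap: 0.004
grip_force: 0.0
```

drive_tool(
  series=[
    {"gripper":255,"x":0.3,"y":-1,"z":0,"wx":0,"wy":0,"wz":0},
    {"gripper":255,"x":0.3,"y":-1,"z":0,"wx":0,"wy":0,"wz":0},
    {"gripper":255,"x":0.3,"y":-1,"z":0,"wx":0,"wy":0,"wz":0},
    {"gripper":255,"x":0.3,"y":-1,"z":0,"wx":0,"wy":0,"wz":0},
    {"gripper":255,"x":0.3,"y":-1,"z":0,"wx":0,"wy":0,"wz":0},
    {"gripper":255,"x":0.3,"y":-1,"z":0,"wx":0,"wy":0,"wz":0},
    {"gripper":255,"x":0.3,"y":-1,"z":0,"wx":0,"wy":0,"wz":0},
    {"gripper":255,"x":0.3,"y":-1,"z":0,"wx":0,"wy":0,"wz":0},
    {"gripper":255,"x":0.3,"y":-1,"z":0,"wx":0,"wy":0,"wz":0},
    {"gripper":255,"x":0.3,"y":-1,"z":0,"wx":0,"wy":0,"wz":0},
  ],
)

```text
time_s: 2.57
position: [0.4003, -0.2675, 0.2316]
tool_rot: [3.141, 0.001, 0.001]
contact_force: [0.3, -0.5, 0.2]
finger_gap: 0.001
grip_force: 0.0
```

drive_tool(
  series=[
    {"gripper":255,"x":0.3,"y":-1,"z":0,"wx":0,"wy":0,"wz":0},
    {"gripper":255,"x":0.3,"y":-1,"z":0,"wx":0,"wy":0,"wz":0},
    {"gripper":255,"x":0.3,"y":-1,"z":0,"wx":0,"wy":0,"wz":0},
    {"gripper":255,"x":0.3,"y":-1,"z":0,"wx":0,"wy":0,"wz":0},
    {"gripper":255,"x":0.3,"y":-1,"z":0,"wx":0,"wy":0,"wz":0},
    {"gripper":255,"x":0.3,"y":-1,"z":0,"wx":0,"wy":0,"wz":0},
    {"gripper":255,"x":0.3,"y":-1,"z":0,"wx":0,"wy":0,"wz":0},
    {"gripper":255,"x":0.3,"y":-1,"z":0,"wx":0,"wy":0,"wz":0},
    {"gripper":255,"x":0.3,"y":-1,"z":0,"wx":0,"wy":0,"wz":0},
    {"gripper":255,"x":0.3,"y":-1,"z":0,"wx":0,"wy":0,"wz":0},
  ],
)

```text
time_s: 3.4
position: [0.4602, -0.0675, 0.2316]
tool_rot: [3.141, 0.001, 0.001]
contact_force: [0.1, -0.2, 0.6]
finger_gap: -0.002
grip_force: 0.0
```

drive_tool(
  series=[
    {"gripper":255,"x":0.05,"y":-1,"z":0.3,"wx":0,"wy":0,"wz":0},
    {"gripper":255,"x":0.05,"y":-1,"z":0.3,"wx":0,"wy":0,"wz":0},
    {"gripper":255,"x":0.05,"y":-1,"z":0.3,"wx":0,"wy":0,"wz":0},
    {"gripper":255,"x":0.05,"y":-1,"z":0.3,"wx":0,"wy":0,"wz":0},
    {"gripper":255,"x":0.05,"y":-1,"z":0.3,"wx":0,"wy":0,"wz":0},
    {"gripper":255,"x":0.05,"y":-1,"z":0.3,"wx":0,"wy":0,"wz":0},
    {"gripper":255,"x":0.05,"y":-1,"z":0.3,"wx":0,"wy":0,"wz":0},
    {"gripper":255,"x":0.05,"y":-1,"z":0.3,"wx":0,"wy":0,"wz":0},
    {"gripper":255,"x":0.05,"y":-1,"z":0.3,"wx":0,"wy":0,"wz":0},
    {"gripper":255,"x":0.05,"y":-1,"z":0.3,"wx":0,"wy":0,"wz":0},
  ],
)

```text
time_s: 4.23
position: [0.4699, 0.1325, 0.1712]
tool_rot: [3.141, 0.001, 0.001]
contact_force: [-0.4, -0.9, 0.2]
finger_gap: -0.001
grip_force: 0.0
```

drive_tool(
  series=[
    {"gripper":255,"x":0,"y":-0.47,"z":0.45,"wx":0,"wy":0,"wz":0},
    {"gripper":255,"x":0,"y":-0.47,"z":0.45,"wx":0,"wy":0,"wz":0},
    {"gripper":255,"x":0,"y":-0.47,"z":0.45,"wx":0,"wy":0,"wz":0},
    {"gripper":255,"x":0,"y":-0.47,"z":0.45,"wx":0,"wy":0,"wz":0},
    {"gripper":255,"x":0,"y":-0.47,"z":0.45,"wx":0,"wy":0,"wz":0},
    {"gripper":255,"x":0,"y":0,"z":0.45,"wx":0,"wy":0,"wz":0},
    {"gripper":255,"x":0,"y":0,"z":0.45,"wx":0,"wy":0,"wz":0},
    {"gripper":255,"x":0,"y":0,"z":0.45,"wx":0,"wy":0,"wz":0},
    {"gripper":255,"x":0,"y":0,"z":0.45,"wx":0,"wy":0,"wz":0},
    {"gripper":255,"x":0,"y":0,"z":0.45,"wx":0,"wy":0,"wz":0},
  ],
)

```text
time_s: 5.07
position: [0.4699, 0.1777, 0.0805]
tool_rot: [3.141, -0.001, 0.0]
contact_force: [0.6, -0.4, 0.6]
finger_gap: -0.002
grip_force: 0.0
```

drive_tool(
  series=[
    {"gripper":255,"x":0,"y":0,"z":0.05,"wx":0,"wy":0,"wz":0},
    {"gripper":255,"x":0,"y":0,"z":0.05,"wx":0,"wy":0,"wz":0},
    {"gripper":255,"x":0,"y":0,"z":0.05,"wx":0,"wy":0,"wz":0},
    {"gripper":255,"x":0,"y":0,"z":0.05,"wx":0,"wy":0,"wz":0},
    {"gripper":255,"x":0,"y":0,"z":0.05,"wx":0,"wy":0,"wz":0},
    {"gripper":255,"x":0,"y":0,"z":0.05,"wx":0,"wy":0,"wz":0},
    {"gripper":255,"x":0,"y":0,"z":0.05,"wx":0,"wy":0,"wz":0},
    {"gripper":255,"x":0,"y":0,"z":0.05,"wx":0,"wy":0,"wz":0},
    {"gripper":255,"x":0,"y":0,"z":0.05,"wx":0,"wy":0,"wz":0},
    {"gripper":255,"x":0,"y":0,"z":0,"wx":0,"wy":0,"wz":0},
  ],
)

```text
time_s: 5.9
position: [0.47, 0.1786, 0.0724]
tool_rot: [-3.142, -0.001, -0.001]
contact_force: [0.2, -0.7, 2.1]
finger_gap: 0.003
grip_force: 1.4
```

drive_tool(
  series=[
    {"gripper":255,"x":0,"y":0,"z":0.05,"wx":0,"wy":0,"wz":0},
    {"gripper":255,"x":0,"y":0,"z":0.05,"wx":0,"wy":0,"wz":0},
    {"gripper":255,"x":0,"y":0,"z":0.05,"wx":0,"wy":0,"wz":0},
    {"gripper":255,"x":0,"y":0,"z":0.05,"wx":0,"wy":0,"wz":0},
    {"gripper":255,"x":0,"y":0,"z":0,"wx":0,"wy":0,"wz":0},
    {"gripper":255,"x":0,"y":0,"z":0,"wx":0,"wy":0,"wz":0},
    {"gripper":255,"x":0,"y":0,"z":0,"wx":0,"wy":0,"wz":0},
    {"gripper":255,"x":0,"y":0,"z":0,"wx":0,"wy":0,"wz":0},
    {"gripper":255,"x":0,"y":0,"z":0,"wx":0,"wy":0,"wz":0},
    {"gripper":255,"x":0,"y":0,"z":0,"wx":0,"wy":0,"wz":0},
  ],
)

```text
time_s: 6.73
position: [0.4702, 0.1787, 0.0708]
tool_rot: [3.14, 0.001, 0.003]
contact_force: [-8.7, -5.1, 31.4]
finger_gap: 0.004
grip_force: 15.6
```

Left lid is home: TCP stopped at 0.0708 under 31 N, which agrees with the expected 0.071. Next: open, go down around the tin and grip.

drive_tool(
  series=[
    {"gripper":255,"x":0,"y":0,"z":-0.3,"wx":0,"wy":0,"wz":0},
    {"gripper":255,"x":0,"y":0,"z":-0.4,"wx":0,"wy":0,"wz":0},
    {"gripper":0,"x":0,"y":0,"z":-0.4,"wx":0,"wy":0,"wz":0},
    {"gripper":0,"x":0,"y":0,"z":-0.4,"wx":0,"wy":0,"wz":0},
    {"gripper":0,"x":0,"y":0,"z":0,"wx":0,"wy":0,"wz":0},
    {"gripper":0,"x":0,"y":0,"z":0,"wx":0,"wy":0,"wz":0},
    {"gripper":0,"x":0,"y":0,"z":0,"wx":0,"wy":0,"wz":0},
    {"gripper":0,"x":0,"y":0,"z":0,"wx":0,"wy":0,"wz":0},
    {"gripper":0,"x":0,"y":0,"z":0,"wx":0,"wy":0,"wz":0},
    {"gripper":0,"x":0,"y":0,"z":0,"wx":0,"wy":0,"wz":0},
  ],
)

```text
time_s: 7.57
position: [0.4695, 0.1785, 0.098]
tool_rot: [3.142, 0.001, -0.001]
contact_force: [0.1, 0.1, 0.2]
finger_gap: 0.998
grip_force: 0.0
```

Open at z 0.098. I descend 76 mm to about 0.022, then close.

drive_tool(
  series=[
    {"gripper":0,"x":0,"y":0,"z":0.4,"wx":0,"wy":0,"wz":0},
    {"gripper":0,"x":0,"y":0,"z":0.4,"wx":0,"wy":0,"wz":0},
    {"gripper":0,"x":0,"y":0,"z":0.4,"wx":0,"wy":0,"wz":0},
    {"gripper":0,"x":0,"y":0,"z":0.4,"wx":0,"wy":0,"wz":0},
    {"gripper":0,"x":0,"y":0,"z":0.4,"wx":0,"wy":0,"wz":0},
    {"gripper":0,"x":0,"y":0,"z":0.4,"wx":0,"wy":0,"wz":0},
    {"gripper":0,"x":0,"y":0,"z":0.4,"wx":0,"wy":0,"wz":0},
    {"gripper":0,"x":0,"y":0,"z":0.4,"wx":0,"wy":0,"wz":0},
    {"gripper":0,"x":0,"y":0,"z":0.4,"wx":0,"wy":0,"wz":0},
    {"gripper":0,"x":0,"y":0,"z":0.2,"wx":0,"wy":0,"wz":0},
  ],
)

```text
time_s: 8.4
position: [0.4692, 0.1784, 0.0211]
tool_rot: [3.141, 0.001, -0.002]
contact_force: [0.4, 0.5, 0.0]
finger_gap: 1.002
grip_force: 0.0
```

drive_tool(
  series=[
    {"gripper":255,"x":0,"y":0,"z":0,"wx":0,"wy":0,"wz":0},
    {"gripper":255,"x":0,"y":0,"z":0,"wx":0,"wy":0,"wz":0},
    {"gripper":255,"x":0,"y":0,"z":0,"wx":0,"wy":0,"wz":0},
    {"gripper":255,"x":0,"y":0,"z":0,"wx":0,"wy":0,"wz":0},
    {"gripper":255,"x":0,"y":0,"z":0,"wx":0,"wy":0,"wz":0},
    {"gripper":255,"x":0,"y":0,"z":0,"wx":0,"wy":0,"wz":0},
    {"gripper":255,"x":0,"y":0,"z":0,"wx":0,"wy":0,"wz":0},
    {"gripper":255,"x":0,"y":0,"z":0,"wx":0,"wy":0,"wz":0},
    {"gripper":255,"x":0,"y":0,"z":0,"wx":0,"wy":0,"wz":0},
    {"gripper":255,"x":0,"y":0,"z":0,"wx":0,"wy":0,"wz":0},
  ],
)

```text
time_s: 9.23
position: [0.4702, 0.1788, 0.0228]
tool_rot: [-3.141, -0.001, -0.002]
contact_force: [0.4, -0.0, 5.4]
finger_gap: 0.658
grip_force: 64.1
```

drive_tool(
  series=[
    {"gripper":255,"x":0,"y":0,"z":-0.2,"wx":0,"wy":0,"wz":0},
    {"gripper":255,"x":0,"y":0,"z":-0.4,"wx":0,"wy":0,"wz":0},
    {"gripper":255,"x":0,"y":0,"z":-0.5,"wx":0,"wy":0,"wz":0},
    {"gripper":255,"x":0,"y":0,"z":-0.5,"wx":0,"wy":0,"wz":0},
    {"gripper":255,"x":0,"y":0,"z":-0.4,"wx":0,"wy":0,"wz":0},
    {"gripper":255,"x":0,"y":0,"z":0,"wx":0,"wy":0,"wz":0},
    {"gripper":255,"x":0,"y":0,"z":0,"wx":0,"wy":0,"wz":0},
    {"gripper":255,"x":0,"y":0,"z":0,"wx":0,"wy":0,"wz":0},
    {"gripper":255,"x":0,"y":0,"z":0,"wx":0,"wy":0,"wz":0},
    {"gripper":255,"x":0,"y":0,"z":0,"wx":0,"wy":0,"wz":0},
  ],
)

```text
time_s: 10.07
position: [0.4693, 0.1784, 0.0619]
tool_rot: [3.141, 0.001, -0.001]
contact_force: [-0.2, -0.2, -2.1]
finger_gap: 0.659
grip_force: 63.7
```

```bash
python3 - <<'E'
from h import *
im=shot("side","s1.png"); o=r.get_obs(); print(o["time_s"],o["contact_force"],o["ft_torque"],o["tau"].round(2))
cv2.imwrite("pics/s1c.png",cv2.resize(cv2.imread("pics/s1.png")[90:330,130:380],None,fx=2.4,fy=2.4))
E
```

```text
10.1167 [ 0.08762691  0.38432054 -1.37443469] [-0.00595566  0.01212663 -0.01917869] [ 4.000e-02 -4.671e+01 -8.480e+00 -1.882e+01  1.000e-02  1.000e-02
 -0.000e+00]
```

View pics/s1c.png

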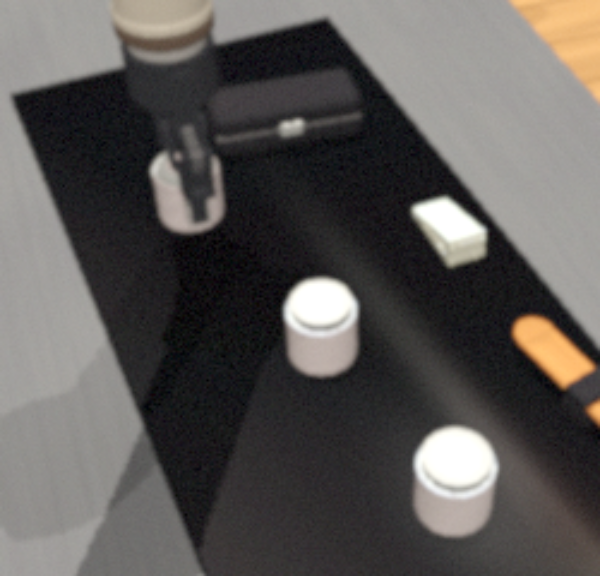

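The picture shows the left tin held upright in the gripper at about (188,190) of the crop, clear of the glass, with the other tins standing. The load is about 1.4–2 N, so this tin is light. Setting it back down, opening and rising.

drive_tool(
  series=[
    {"gripper":255,"x":0,"y":0,"z":0.4,"wx":0,"wy":0,"wz":0},
    {"gripper":255,"x":0,"y":0,"z":0.4,"wx":0,"wy":0,"wz":0},
    {"gripper":255,"x":0,"y":0,"z":0.4,"wx":0,"wy":0,"wz":0},
    {"gripper":255,"x":0,"y":0,"z":0.3,"wx":0,"wy":0,"wz":0},
    {"gripper":255,"x":0,"y":0,"z":0.2,"wx":0,"wy":0,"wz":0},
    {"gripper":255,"x":0,"y":0,"z":0.1,"wx":0,"wy":0,"wz":0},
    {"gripper":255,"x":0,"y":0,"z":0.05,"wx":0,"wy":0,"wz":0},
    {"gripper":255,"x":0,"y":0,"z":0.05,"wx":0,"wy":0,"wz":0},
    {"gripper":255,"x":0,"y":0,"z":0.05,"wx":0,"wy":0,"wz":0},
    {"gripper":255,"x":0,"y":0,"z":0,"wx":0,"wy":0,"wz":0},
  ],
)

```text
time_s: 10.95
position: [0.4699, 0.1786, 0.0234]
tool_rot: [-3.141, -0.001, -0.001]
contact_force: [0.2, -0.8, -1.4]
finger_gap: 0.656
grip_force: 63.7
```

drive_tool(
  series=[
    {"gripper":255,"x":0,"y":0,"z":0.05,"wx":0,"wy":0,"wz":0},
    {"gripper":255,"x":0,"y":0,"z":0.03,"wx":0,"wy":0,"wz":0},
    {"gripper":255,"x":0,"y":0,"z":0,"wx":0,"wy":0,"wz":0},
    {"gripper":0,"x":0,"y":0,"z":0,"wx":0,"wy":0,"wz":0},
    {"gripper":0,"x":0,"y":0,"z":0,"wx":0,"wy":0,"wz":0},
    {"gripper":0,"x":0,"y":0,"z":0,"wx":0,"wy":0,"wz":0},
    {"gripper":0,"x":0,"y":0,"z":0,"wx":0,"wy":0,"wz":0},
    {"gripper":0,"x":0,"y":0,"z":0,"wx":0,"wy":0,"wz":0},
    {"gripper":0,"x":0,"y":0,"z":0,"wx":0,"wy":0,"wz":0},
    {"gripper":0,"x":0,"y":0,"z":0,"wx":0,"wy":0,"wz":0},
  ],
)

```text
time_s: 11.78
position: [0.4697, 0.1786, 0.0216]
tool_rot: [-3.142, -0.001, 0.0]
contact_force: [0.1, 0.1, 0.3]
finger_gap: 1.001
grip_force: 0.0
```

drive_tool(
  series=[
    {"gripper":0,"x":0,"y":0,"z":-0.3,"wx":0,"wy":0,"wz":0},
    {"gripper":0,"x":0,"y":0,"z":-0.4,"wx":0,"wy":0,"wz":0},
    {"gripper":0,"x":0,"y":0,"z":-0.7,"wx":0,"wy":0,"wz":0},
    {"gripper":0,"x":0,"y":0,"z":-0.8,"wx":0,"wy":0,"wz":0},
    {"gripper":0,"x":0,"y":0,"z":-0.8,"wx":0,"wy":0,"wz":0},
    {"gripper":0,"x":0,"y":0,"z":-0.8,"wx":0,"wy":0,"wz":0},
    {"gripper":0,"x":0,"y":0,"z":-0.8,"wx":0,"wy":0,"wz":0},
    {"gripper":255,"x":0,"y":0.4,"z":-0.4,"wx":0,"wy":0,"wz":0},
    {"gripper":255,"x":0.1,"y":0.6,"z":0,"wx":0,"wy":0,"wz":0},
    {"gripper":255,"x":0.1,"y":0.8,"z":0,"wx":0,"wy":0,"wz":0},
  ],
)

```text
time_s: 12.62
position: [0.4744, 0.1437, 0.1236]
tool_rot: [-3.141, -0.005, -0.005]
contact_force: [-0.8, -0.6, -0.5]
finger_gap: 0.605
grip_force: 0.0
```

drive_tool(
  series=[
    {"gripper":255,"x":0.4,"y":0.85,"z":0,"wx":0,"wy":0,"wz":0},
    {"gripper":255,"x":0.4,"y":0.85,"z":0,"wx":0,"wy":0,"wz":0},
    {"gripper":255,"x":0.4,"y":0.85,"z":0,"wx":0,"wy":0,"wz":0},
    {"gripper":255,"x":0.4,"y":0.85,"z":0.3,"wx":0,"wy":0,"wz":0},
    {"gripper":255,"x":0.4,"y":0.85,"z":0.3,"wx":0,"wy":0,"wz":0},
    {"gripper":255,"x":0.4,"y":0.85,"z":0.3,"wx":0,"wy":0,"wz":0},
    {"gripper":255,"x":0.4,"y":0.85,"z":0.3,"wx":0,"wy":0,"wz":0},
    {"gripper":255,"x":0.35,"y":0.85,"z":0.3,"wx":0,"wy":0,"wz":0},
    {"gripper":255,"x":0,"y":0,"z":0.3,"wx":0,"wy":0,"wz":0},
    {"gripper":255,"x":0,"y":0,"z":0.3,"wx":0,"wy":0,"wz":0},
  ],
)

```text
time_s: 13.45
position: [0.5373, 0.0056, 0.0799]
tool_rot: [3.141, -0.003, 0.001]
contact_force: [0.9, 0.3, 0.8]
finger_gap: -0.003
grip_force: 0.0
```

drive_tool(
  series=[
    {"gripper":255,"x":0,"y":-0.05,"z":0.07,"wx":0,"wy":0,"wz":0},
    {"gripper":255,"x":0,"y":0,"z":0.07,"wx":0,"wy":0,"wz":0},
    {"gripper":255,"x":0,"y":0,"z":0.07,"wx":0,"wy":0,"wz":0},
    {"gripper":255,"x":0,"y":0,"z":0.07,"wx":0,"wy":0,"wz":0},
    {"gripper":255,"x":0,"y":0,"z":0.07,"wx":0,"wy":0,"wz":0},
    {"gripper":255,"x":0,"y":0,"z":0.07,"wx":0,"wy":0,"wz":0},
    {"gripper":255,"x":0,"y":0,"z":0.07,"wx":0,"wy":0,"wz":0},
    {"gripper":255,"x":0,"y":0,"z":0.07,"wx":0,"wy":0,"wz":0},
    {"gripper":255,"x":0,"y":0,"z":0.05,"wx":0,"wy":0,"wz":0},
    {"gripper":255,"x":0,"y":0,"z":0,"wx":0,"wy":0,"wz":0},
  ],
)

```text
time_s: 14.28
position: [0.5371, 0.0089, 0.0708]
tool_rot: [3.14, 0.003, 0.001]
contact_force: [-12.4, 1.4, 34.4]
finger_gap: 0.001
grip_force: 17.3
```

Middle lid is home (0.0708, 34 N). Opening, descending and gripping.

drive_tool(
  series=[
    {"gripper":255,"x":0,"y":0,"z":-0.3,"wx":0,"wy":0,"wz":0},
    {"gripper":255,"x":0,"y":0,"z":-0.4,"wx":0,"wy":0,"wz":0},
    {"gripper":0,"x":0,"y":0,"z":-0.4,"wx":0,"wy":0,"wz":0},
    {"gripper":0,"x":0,"y":0,"z":-0.4,"wx":0,"wy":0,"wz":0},
    {"gripper":0,"x":0,"y":0,"z":0,"wx":0,"wy":0,"wz":0},
    {"gripper":0,"x":0,"y":0,"z":0,"wx":0,"wy":0,"wz":0},
    {"gripper":0,"x":0,"y":0,"z":0,"wx":0,"wy":0,"wz":0},
    {"gripper":0,"x":0,"y":0,"z":0,"wx":0,"wy":0,"wz":0},
    {"gripper":0,"x":0,"y":0,"z":0,"wx":0,"wy":0,"wz":0},
    {"gripper":0,"x":0,"y":0,"z":0,"wx":0,"wy":0,"wz":0},
  ],
)

```text
time_s: 15.12
position: [0.5366, 0.0077, 0.0971]
tool_rot: [-3.141, -0.001, 0.001]
contact_force: [-0.4, -0.1, -0.2]
finger_gap: 0.999
grip_force: 0.0
```

drive_tool(
  series=[
    {"gripper":0,"x":0,"y":0,"z":0.4,"wx":0,"wy":0,"wz":0},
    {"gripper":0,"x":0,"y":0,"z":0.4,"wx":0,"wy":0,"wz":0},
    {"gripper":0,"x":0,"y":0,"z":0.4,"wx":0,"wy":0,"wz":0},
    {"gripper":0,"x":0,"y":0,"z":0.4,"wx":0,"wy":0,"wz":0},
    {"gripper":0,"x":0,"y":0,"z":0.4,"wx":0,"wy":0,"wz":0},
    {"gripper":0,"x":0,"y":0,"z":0.4,"wx":0,"wy":0,"wz":0},
    {"gripper":0,"x":0,"y":0,"z":0.4,"wx":0,"wy":0,"wz":0},
    {"gripper":0,"x":0,"y":0,"z":0.4,"wx":0,"wy":0,"wz":0},
    {"gripper":0,"x":0,"y":0,"z":0.4,"wx":0,"wy":0,"wz":0},
    {"gripper":0,"x":0,"y":0,"z":0.1,"wx":0,"wy":0,"wz":0},
  ],
)

```text
time_s: 15.95
position: [0.536, 0.0076, 0.022]
tool_rot: [-3.142, -0.001, 0.003]
contact_force: [0.5, 0.5, -0.2]
finger_gap: 1.002
grip_force: 0.0
```

drive_tool(
  series=[
    {"gripper":255,"x":0,"y":0,"z":0,"wx":0,"wy":0,"wz":0},
    {"gripper":255,"x":0,"y":0,"z":0,"wx":0,"wy":0,"wz":0},
    {"gripper":255,"x":0,"y":0,"z":0,"wx":0,"wy":0,"wz":0},
    {"gripper":255,"x":0,"y":0,"z":0,"wx":0,"wy":0,"wz":0},
    {"gripper":255,"x":0,"y":0,"z":0,"wx":0,"wy":0,"wz":0},
    {"gripper":255,"x":0,"y":0,"z":0,"wx":0,"wy":0,"wz":0},
    {"gripper":255,"x":0,"y":0,"z":0,"wx":0,"wy":0,"wz":0},
    {"gripper":255,"x":0,"y":0,"z":0,"wx":0,"wy":0,"wz":0},
    {"gripper":255,"x":0,"y":0,"z":0,"wx":0,"wy":0,"wz":0},
    {"gripper":255,"x":0,"y":0,"z":0,"wx":0,"wy":0,"wz":0},
  ],
)

```text
time_s: 16.78
position: [0.5375, 0.0077, 0.0241]
tool_rot: [3.142, 0.001, 0.002]
contact_force: [-1.0, 0.6, 5.3]
finger_gap: 0.671
grip_force: 64.2
```

drive_tool(
  series=[
    {"gripper":255,"x":0,"y":0,"z":-0.2,"wx":0,"wy":0,"wz":0},
    {"gripper":255,"x":0,"y":0,"z":-0.4,"wx":0,"wy":0,"wz":0},
    {"gripper":255,"x":0,"y":0,"z":-0.5,"wx":0,"wy":0,"wz":0},
    {"gripper":255,"x":0,"y":0,"z":-0.5,"wx":0,"wy":0,"wz":0},
    {"gripper":255,"x":0,"y":0,"z":-0.4,"wx":0,"wy":0,"wz":0},
    {"gripper":255,"x":0,"y":0,"z":0,"wx":0,"wy":0,"wz":0},
    {"gripper":255,"x":0,"y":0,"z":0,"wx":0,"wy":0,"wz":0},
    {"gripper":255,"x":0,"y":0,"z":0,"wx":0,"wy":0,"wz":0},
    {"gripper":255,"x":0,"y":0,"z":0,"wx":0,"wy":0,"wz":0},
    {"gripper":255,"x":0,"y":0,"z":0,"wx":0,"wy":0,"wz":0},
  ],
)

```text
time_s: 17.62
position: [0.5364, 0.0076, 0.063]
tool_rot: [-3.142, -0.001, 0.001]
contact_force: [0.5, 0.4, -1.1]
finger_gap: 0.672
grip_force: 64.0
```

Load is about 1.1 N, so the middle tin is light too. Lowering it.

drive_tool(
  series=[
    {"gripper":255,"x":0,"y":0,"z":0.4,"wx":0,"wy":0,"wz":0},
    {"gripper":255,"x":0,"y":0,"z":0.4,"wx":0,"wy":0,"wz":0},
    {"gripper":255,"x":0,"y":0,"z":0.4,"wx":0,"wy":0,"wz":0},
    {"gripper":255,"x":0,"y":0,"z":0.3,"wx":0,"wy":0,"wz":0},
    {"gripper":255,"x":0,"y":0,"z":0.2,"wx":0,"wy":0,"wz":0},
    {"gripper":255,"x":0,"y":0,"z":0.1,"wx":0,"wy":0,"wz":0},
    {"gripper":255,"x":0,"y":0,"z":0.05,"wx":0,"wy":0,"wz":0},
    {"gripper":255,"x":0,"y":0,"z":0.05,"wx":0,"wy":0,"wz":0},
    {"gripper":255,"x":0,"y":0,"z":0.05,"wx":0,"wy":0,"wz":0},
    {"gripper":255,"x":0,"y":0,"z":0.05,"wx":0,"wy":0,"wz":0},
  ],
)

```text
time_s: 18.45
position: [0.5372, 0.0076, 0.0241]
tool_rot: [3.141, 0.001, 0.001]
contact_force: [-5.0, -1.2, 15.2]
finger_gap: 0.667
grip_force: 65.3
```

drive_tool(
  series=[
    {"gripper":255,"x":0,"y":0,"z":0.03,"wx":0,"wy":0,"wz":0},
    {"gripper":255,"x":0,"y":0,"z":0,"wx":0,"wy":0,"wz":0},
    {"gripper":0,"x":0,"y":0,"z":0,"wx":0,"wy":0,"wz":0},
    {"gripper":0,"x":0,"y":0,"z":0,"wx":0,"wy":0,"wz":0},
    {"gripper":0,"x":0,"y":0,"z":0,"wx":0,"wy":0,"wz":0},
    {"gripper":0,"x":0,"y":0,"z":0,"wx":0,"wy":0,"wz":0},
    {"gripper":0,"x":0,"y":0,"z":0,"wx":0,"wy":0,"wz":0},
    {"gripper":0,"x":0,"y":0,"z":0,"wx":0,"wy":0,"wz":0},
    {"gripper":0,"x":0,"y":0,"z":0,"wx":0,"wy":0,"wz":0},
    {"gripper":0,"x":0,"y":0,"z":0,"wx":0,"wy":0,"wz":0},
  ],
)

```text
time_s: 19.28
position: [0.5368, 0.0076, 0.0228]
tool_rot: [-3.142, -0.001, 0.0]
contact_force: [-0.4, -0.1, -0.0]
finger_gap: 1.0
grip_force: 0.0
```

drive_tool(
  series=[
    {"gripper":0,"x":0,"y":0,"z":-0.3,"wx":0,"wy":0,"wz":0},
    {"gripper":0,"x":0,"y":0,"z":-0.4,"wx":0,"wy":0,"wz":0},
    {"gripper":0,"x":0,"y":0,"z":-0.7,"wx":0,"wy":0,"wz":0},
    {"gripper":0,"x":0,"y":0,"z":-0.8,"wx":0,"wy":0,"wz":0},
    {"gripper":0,"x":0,"y":0,"z":-0.8,"wx":0,"wy":0,"wz":0},
    {"gripper":0,"x":0,"y":0,"z":-0.8,"wx":0,"wy":0,"wz":0},
    {"gripper":0,"x":0,"y":0,"z":-0.8,"wx":0,"wy":0,"wz":0},
    {"gripper":255,"x":0,"y":0.4,"z":-0.4,"wx":0,"wy":0,"wz":0},
    {"gripper":255,"x":0.1,"y":0.6,"z":0,"wx":0,"wy":0,"wz":0},
    {"gripper":255,"x":0.1,"y":0.8,"z":0,"wx":0,"wy":0,"wz":0},
  ],
)

```text
time_s: 20.12
position: [0.5414, -0.029, 0.1239]
tool_rot: [3.141, 0.003, 0.003]
contact_force: [0.1, -0.4, -0.6]
finger_gap: 0.608
grip_force: 0.0
```

drive_tool(
  series=[
    {"gripper":255,"x":0.23,"y":0.9,"z":0,"wx":0,"wy":0,"wz":0},
    {"gripper":255,"x":0.23,"y":0.9,"z":0,"wx":0,"wy":0,"wz":0},
    {"gripper":255,"x":0.23,"y":0.9,"z":0,"wx":0,"wy":0,"wz":0},
    {"gripper":255,"x":0.23,"y":0.9,"z":0.3,"wx":0,"wy":0,"wz":0},
    {"gripper":255,"x":0.23,"y":0.9,"z":0.3,"wx":0,"wy":0,"wz":0},
    {"gripper":255,"x":0.23,"y":0.9,"z":0.3,"wx":0,"wy":0,"wz":0},
    {"gripper":255,"x":0.23,"y":0.9,"z":0.3,"wx":0,"wy":0,"wz":0},
    {"gripper":255,"x":0.23,"y":0.9,"z":0.3,"wx":0,"wy":0,"wz":0},
    {"gripper":255,"x":0,"y":0,"z":0.3,"wx":0,"wy":0,"wz":0},
    {"gripper":255,"x":0,"y":0,"z":0.3,"wx":0,"wy":0,"wz":0},
  ],
)

```text
time_s: 20.95
position: [0.5768, -0.1751, 0.0796]
tool_rot: [3.141, -0.005, -0.002]
contact_force: [-0.3, 0.8, 0.0]
finger_gap: -0.0
grip_force: 0.0
```

drive_tool(
  series=[
    {"gripper":255,"x":0,"y":0,"z":0.07,"wx":0,"wy":0,"wz":0},
    {"gripper":255,"x":0,"y":0,"z":0.07,"wx":0,"wy":0,"wz":0},
    {"gripper":255,"x":0,"y":0,"z":0.07,"wx":0,"wy":0,"wz":0},
    {"gripper":255,"x":0,"y":0,"z":0.07,"wx":0,"wy":0,"wz":0},
    {"gripper":255,"x":0,"y":0,"z":0.07,"wx":0,"wy":0,"wz":0},
    {"gripper":255,"x":0,"y":0,"z":0.07,"wx":0,"wy":0,"wz":0},
    {"gripper":255,"x":0,"y":0,"z":0.07,"wx":0,"wy":0,"wz":0},
    {"gripper":255,"x":0,"y":0,"z":0.06,"wx":0,"wy":0,"wz":0},
    {"gripper":255,"x":0,"y":0,"z":0.05,"wx":0,"wy":0,"wz":0},
    {"gripper":255,"x":0,"y":0,"z":0,"wx":0,"wy":0,"wz":0},
  ],
)

```text
time_s: 21.78
position: [0.5782, -0.1715, 0.071]
tool_rot: [3.141, 0.002, 0.0]
contact_force: [-7.2, 2.9, 18.9]
finger_gap: -0.001
grip_force: 9.1
```

drive_tool(
  series=[
    {"gripper":255,"x":0,"y":0,"z":-0.3,"wx":0,"wy":0,"wz":0},
    {"gripper":255,"x":0,"y":0,"z":-0.4,"wx":0,"wy":0,"wz":0},
    {"gripper":0,"x":0,"y":0.1,"z":-0.4,"wx":0,"wy":0,"wz":0},
    {"gripper":0,"x":0,"y":0,"z":-0.4,"wx":0,"wy":0,"wz":0},
    {"gripper":0,"x":0,"y":0,"z":0,"wx":0,"wy":0,"wz":0},
    {"gripper":0,"x":0,"y":0,"z":0,"wx":0,"wy":0,"wz":0},
    {"gripper":0,"x":0,"y":0,"z":0,"wx":0,"wy":0,"wz":0},
    {"gripper":0,"x":0,"y":0,"z":0,"wx":0,"wy":0,"wz":0},
    {"gripper":0,"x":0,"y":0,"z":0,"wx":0,"wy":0,"wz":0},
    {"gripper":0,"x":0,"y":0,"z":0,"wx":0,"wy":0,"wz":0},
  ],
)

```text
time_s: 22.62
position: [0.5775, -0.1742, 0.0985]
tool_rot: [-3.141, -0.001, 0.001]
contact_force: [0.6, -0.7, 0.2]
finger_gap: 0.999
grip_force: 0.0
```

drive_tool(
  series=[
    {"gripper":0,"x":0,"y":0,"z":0.4,"wx":0,"wy":0,"wz":0},
    {"gripper":0,"x":0,"y":0,"z":0.4,"wx":0,"wy":0,"wz":0},
    {"gripper":0,"x":0,"y":0,"z":0.4,"wx":0,"wy":0,"wz":0},
    {"gripper":0,"x":0,"y":0,"z":0.4,"wx":0,"wy":0,"wz":0},
    {"gripper":0,"x":0,"y":0,"z":0.4,"wx":0,"wy":0,"wz":0},
    {"gripper":0,"x":0,"y":0,"z":0.4,"wx":0,"wy":0,"wz":0},
    {"gripper":0,"x":0,"y":0,"z":0.4,"wx":0,"wy":0,"wz":0},
    {"gripper":0,"x":0,"y":0,"z":0.4,"wx":0,"wy":0,"wz":0},
    {"gripper":0,"x":0,"y":0,"z":0.4,"wx":0,"wy":0,"wz":0},
    {"gripper":0,"x":0,"y":0,"z":0.1,"wx":0,"wy":0,"wz":0},
  ],
)

```text
time_s: 23.45
position: [0.5768, -0.1741, 0.0232]
tool_rot: [-3.141, -0.001, 0.003]
contact_force: [-0.4, -1.2, -0.3]
finger_gap: 0.999
grip_force: 0.0
```

drive_tool(
  series=[
    {"gripper":255,"x":0,"y":0,"z":0,"wx":0,"wy":0,"wz":0},
    {"gripper":255,"x":0,"y":0,"z":0,"wx":0,"wy":0,"wz":0},
    {"gripper":255,"x":0,"y":0,"z":0,"wx":0,"wy":0,"wz":0},
    {"gripper":255,"x":0,"y":0,"z":0,"wx":0,"wy":0,"wz":0},
    {"gripper":255,"x":0,"y":0,"z":0,"wx":0,"wy":0,"wz":0},
    {"gripper":255,"x":0,"y":0,"z":0,"wx":0,"wy":0,"wz":0},
    {"gripper":255,"x":0,"y":0,"z":0,"wx":0,"wy":0,"wz":0},
    {"gripper":255,"x":0,"y":0,"z":0,"wx":0,"wy":0,"wz":0},
    {"gripper":255,"x":0,"y":0,"z":0,"wx":0,"wy":0,"wz":0},
    {"gripper":255,"x":0,"y":0,"z":0,"wx":0,"wy":0,"wz":0},
  ],
)

```text
time_s: 24.28
position: [0.5784, -0.1745, 0.0256]
tool_rot: [3.141, 0.001, 0.002]
contact_force: [-0.7, -0.8, 5.5]
finger_gap: 0.655
grip_force: 64.9
```

drive_tool(
  series=[
    {"gripper":255,"x":0,"y":0,"z":-0.2,"wx":0,"wy":0,"wz":0},
    {"gripper":255,"x":0,"y":0,"z":-0.4,"wx":0,"wy":0,"wz":0},
    {"gripper":255,"x":0,"y":0,"z":-0.5,"wx":0,"wy":0,"wz":0},
    {"gripper":255,"x":0,"y":0,"z":-0.5,"wx":0,"wy":0,"wz":0},
    {"gripper":255,"x":0,"y":0,"z":-0.4,"wx":0,"wy":0,"wz":0},
    {"gripper":255,"x":0,"y":0,"z":0,"wx":0,"wy":0,"wz":0},
    {"gripper":255,"x":0,"y":0,"z":0,"wx":0,"wy":0,"wz":0},
    {"gripper":255,"x":0,"y":0,"z":0,"wx":0,"wy":0,"wz":0},
    {"gripper":255,"x":0,"y":0,"z":0,"wx":0,"wy":0,"wz":0},
    {"gripper":255,"x":0,"y":0,"z":0,"wx":0,"wy":0,"wz":0},
  ],
)

```text
time_s: 25.12
position: [0.5773, -0.1743, 0.0644]
tool_rot: [-3.141, -0.001, 0.002]
contact_force: [-0.1, 0.0, -4.5]
finger_gap: 0.659
grip_force: 64.4
```

The load is 4.5 N, so the right tin has the padlock. Raising it another 100 mm and holding still, then a last check.

drive_tool(
  series=[
    {"gripper":255,"x":0,"y":0,"z":-0.3,"wx":0,"wy":0,"wz":0},
    {"gripper":255,"x":0,"y":0,"z":-0.5,"wx":0,"wy":0,"wz":0},
    {"gripper":255,"x":0,"y":0,"z":-0.6,"wx":0,"wy":0,"wz":0},
    {"gripper":255,"x":0,"y":0,"z":-0.6,"wx":0,"wy":0,"wz":0},
    {"gripper":255,"x":0,"y":0,"z":-0.6,"wx":0,"wy":0,"wz":0},
    {"gripper":255,"x":0,"y":0,"z":-0.6,"wx":0,"wy":0,"wz":0},
    {"gripper":255,"x":0,"y":0,"z":-0.6,"wx":0,"wy":0,"wz":0},
    {"gripper":255,"x":0,"y":0,"z":-0.6,"wx":0,"wy":0,"wz":0},
    {"gripper":255,"x":0,"y":0,"z":-0.4,"wx":0,"wy":0,"wz":0},
    {"gripper":255,"x":0,"y":0,"z":-0.2,"wx":0,"wy":0,"wz":0},
  ],
)

```text
time_s: 25.95
position: [0.5786, -0.1745, 0.1668]
tool_rot: [3.141, 0.001, 0.003]
contact_force: [0.1, -0.3, -4.6]
finger_gap: 0.652
grip_force: 64.4
```

drive_tool(
  series=[
    {"gripper":255,"x":0,"y":0,"z":0,"wx":0,"wy":0,"wz":0},
    {"gripper":255,"x":0,"y":0,"z":0,"wx":0,"wy":0,"wz":0},
    {"gripper":255,"x":0,"y":0,"z":0,"wx":0,"wy":0,"wz":0},
    {"gripper":255,"x":0,"y":0,"z":0,"wx":0,"wy":0,"wz":0},
    {"gripper":255,"x":0,"y":0,"z":0,"wx":0,"wy":0,"wz":0},
    {"gripper":255,"x":0,"y":0,"z":0,"wx":0,"wy":0,"wz":0},
    {"gripper":255,"x":0,"y":0,"z":0,"wx":0,"wy":0,"wz":0},
    {"gripper":255,"x":0,"y":0,"z":0,"wx":0,"wy":0,"wz":0},
    {"gripper":255,"x":0,"y":0,"z":0,"wx":0,"wy":0,"wz":0},
    {"gripper":255,"x":0,"y":0,"z":0,"wx":0,"wy":0,"wz":0},
  ],
)

```text
time_s: 26.78
position: [0.5778, -0.1743, 0.1649]
tool_rot: [-3.142, -0.001, -0.0]
contact_force: [0.2, -1.2, -4.2]
finger_gap: 0.655
grip_force: 64.4
```

```bash
python3 -c "
from h import *
shot('side','s2.png'); print(r.get_obs()['contact_force'])"
```

```text
[ 0.11272614 -0.20303904 -4.57570365]
```

View pics/s2.png

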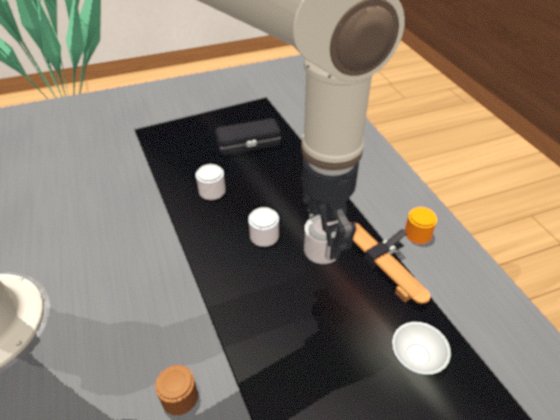

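The right tin is held upright at about (322,240), roughly 140 mm up. The other two stand at (210,182) and (264,227) with their lids flush, and the bystanders have not moved. Handing in.

```bash
python3 -c "
from workcell import r
print(r.close_job())"
```

```text
the job is handed in; nothing more can be done
None
```

The right tin is the heaviest (about 4.5 N against 1–2 N for the other two); I handed the job in with it held upright about 14 cm above the ledge and the other two standing on the ledge, lids home, but no verdict came back.

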